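# Slide the connector cradle home against the inspection stop

### The job

Two connector cradles stand on the green bench, one on each side of a T-shaped metal stop. Push the cradle whose connector is open (blue band, brass pins showing) along the bench into an inside corner of the T (the near one will do), until one face lies flush against the long rail and the next face flush against the short fin. Push only on its blue base: do not touch the connector, do not lift or tip the cradle, and leave the yellow-capped cradle, the loose dust cap and the spare connector where they are.

Things in the scene. Friction and masses are not known exactly. Their poses are not given: they have to be found in the camera images.
- stop: T-shaped aluminium stop fixed to the bench, 26 mm high, up to 0.15 rad askew. Origin at bench height, on the rail's robot-side face at the fin's centre line; x away from the robot square to the rail, y left along it. Rail y -150 to 150 mm, x 0 to 16. Fin x -100 to 0 mm, y -8 to 8. A cradle fully home has its centre at x -50 mm, y +58 (left) or -58 mm (right) here.
- cradle_open: Cradle to push: loose navy-blue square block 100 x 100 mm, 28 mm high, 0.4 to 0.8 kg, 2 to 8 N to slide. Origin: centre of its underside, x and y square to its faces. Starts left or right of the fin, nearer the robot than the fin's end, turned up to 0.35 rad from the robot's axes. Carries the open connector at its centre.
- connector_open: Steel round connector fixed upright in the centre of cradle_open: 49 mm across at its widest, open black face with brass pins, blue band, reaching from 28 to 67 mm above the bench. Origin: centre of its foot, 28 mm above the cradle's underside. Not to be touched.
- cradle_capped: The other cradle, same navy-blue block 100 x 100 x 28 mm, on the other side of the fin; its connector wears a yellow cap, top 70 mm above the bench. Loose. Origin: centre of its underside. To be left alone.
- dust_cap: Loose yellow plastic dust cap, disc 44 mm across, 18 mm high, out to one side of the stop. Origin: centre of its underside. To be left alone.
- spare_connector: Loose spare steel connector standing upright with a red band, 40 mm across at the foot, 50 mm high, out to one side of the stop. Origin: centre of its underside. To be left alone.
There are look-alikes about, which are no part of the job. What is shaped like the cradle_open but orange or red is not meant.

How it is judged:
At the end, for the whole second after the job is handed in: The open connector's cradle rests flat in an inside corner of the T: its centre within 4 mm of fully home against the rail and against the fin, its faces within 0.045 rad of parallel to them, at rest; the capped cradle, dust cap and spare connector within 10 mm of where they stood (x of cradle_open in the frame of stop between -0.054 and -0.046 m and (y of cradle_open in the frame of stop between 0.054 and 0.062 m or y of cradle_open in the frame of stop between -0.062 and -0.054 m) and (angle between the x axis of cradle_open and the x axis of stop, either way round below 0.045 rad or angle between the x axis of cradle_open and the y axis of stop, either way round below 0.045 rad) and height (world z) of cradle_open below 0.003 m and angle between cradle_open's own z axis and vertical below 0.03 rad and linear speed of cradle_open below 0.01 m/s and distance of each of cradle_capped, dust_cap, spare_connector from where it was at the start of the episode below 0.01 m); the robot touches nothing.
It fails at once if the cradle is lifted or tipped (height (world z) of cradle_open above 0.006 m or angle between cradle_open's own z axis and vertical above 0.12 rad).
It fails at once if the robot touches the open connector (contact force between any of the fingers, the arm and connector_open above 0.5 N).
It fails at once if the capped cradle, dust cap or spare connector is moved (distance of any of cradle_capped, dust_cap, spare_connector from where it was at the start of the episode above 0.01 m).
It also fails if it takes over 64 s, if anything falls off the work surface, if the arm or the gripper's body presses on something with over 40 N, if the wrist force passes 120 N, or if a joint passes its speed limit or range.

### The arm

A 6-joint arm with a two-finger parallel gripper is mounted at the origin on the work surface. World frame = base frame: x ahead of the robot, y to its left, z up, the work surface at z = 0. Lengths are in m, angles in rad, forces in N, time in s.
With the tool pointing down it reaches from about 0.325 to 0.85 m from the base axis. Payload 4.4 kg.
Tool frame: the origin (TCP) lies on the centre line of the jaws, within the pads' length; the fingertips stand robot.tip_extent ahead of it and the grasp point (between the pads) lies 8 mm behind it (robot.tip_extent is the distance from the TCP to the fingertips, in m); z points along the fingers, y is the line along which they close (so a half turn about z gives the same grasp; the last joint's range is limited). The gripper opens to 94 mm and grips with 3 to 60 N. Pads are 16 mm wide; open, the fingers measure 119 mm over their backs; the gripper's body (75 mm by 177 mm) begins 78 mm behind the grasp point.
Start: joints at [-1.286, 0.207, 1.542, -0, 1.393, -0.15], TCP at [0.243, -0.521, 0.216] pointing down, gripper open.
Joint ranges: [-2.73, 2.73], [-0.86, 2.22], [0.23, 2.46], [-1.11, 4.25], [0.08, 2.63], [-2.82, 2.82]. Speed limits (rad/s): [2.79, 2.79, 3.14, 3.14, 3.14, 3.14].

### API

Orientations are given as a unit quaternion [w, x, y, z].
In Python, from plant import sense, vision, robot gives the robot as it stands.
- The arm moves only by the tool servo_tool, never from a script. Its arguments are lists of equal length, an entry for each row: "grip": the opening, from 0 (shut) to 1 (fully open); "dp": the shift along the tool's x, y, z in units of 40 mm (1.0 is 40 mm), a list of three; "twist": the turn about the tool's z in units of 5 degrees (1.0 is 5 degrees). In form: {"grip": [grip, ...], "dp": [[tx, ty, tz], ...], "twist": [twist, ...]}. A call has exactly 10 rows; each row is the pose to reach, as a shift and turn from the pose commanded when the call began, along the tool's axes at that moment; what a row does not reach only later rows make up. A row lasts 1/12 s, in which the tool goes at most 41.7 mm and 7.16 degrees, less where a joint would pass 70% of its speed; a pose out of reach is approached as far as the arm can. A call with a gripper value outside its range is refused whole. The fingers move at their own pace and stop on an object; the grip force is fixed at half the most. Time passes only in rows, so rows that repeat a pose let the fingers close, or fill a call up. It gives the time, the measured TCP pose, the force, the opening and the grip force at its end, in the units of the state.
- sense(): the state, without advancing time (a new reading comes with each control period).
- vision.snapshot(name): name is "scene" or "top" or "wrist"; returns a dict with "pixels" (400x640x3 uint8, red, green, blue), "K" (3x3 intrinsics, pixels), "R" (3x3) and "t" (3): a world point X has camera coordinates R X + t; the wrist camera has in their place "hand_eye" (4x4, takes a point from camera to tool coordinates, whose origin is the TCP and whose axes are the flange's). Camera axes: x right, y down, z forward; pixel columns grow to the right and rows downward; lengths in m; the calibration is good to about 2 mm. A picture is of the moment at which its call begins: read the wrist's pose just before it. There is no depth.
- robot.sign_off(): hands the job in; it is judged then, once.
The state is a dict: "clock": time; "joints": joint angles; "qvel": joint speeds; "tau": joint torques, N m; "tcp_pos": TCP position; "tool_rot": TCP orientation; "wrist_force": force on the tool from outside, world axes, zero at the start; "wrist_torque": the same for the moment, N m; "gripper_width": opening from 0.0 (shut) to 1.0 (fully open); "grasp_force": force on a finger pad.
Only numpy, scipy, OpenCV 4.12 (cv2) and the standard library are available. Lean on these libraries where they do the work, as an engineer would, in place of code of your own. Each camera call takes 0.05 s, during which the arm holds its last target. There are 200 camera calls.

## Working session

There is one attempt and no reset: what is moved stays moved. The work goes in short steps, Python scripts to look and compute and a tool call to move; the robot and the scene stay as the last step left them, time stands still between calls to the robot, and variables do not carry over. Pictures are saved under pics/ and viewed, at most 10 in all, crops included, and the job is handed in when it is done.

Besides the shell and the picture viewer there is one more tool, called after "Emit:" as a command line: name --pt "numbers of a row" for each row, then --argument value for the rest. servo_tool: Moves the arm, as the interface text tells. Its arguments: {"type":"object","properties":{"grip":{"type":"array","items":{"type":"number"}},"dp":{"type":"array","items":{"type":"array","items":{"type":"number"}}},"twist":{"type":"array","items":{"type":"number"}}},"required":["grip","dp","twist"]}

```bash
mkdir -p pics; python3 - <<'E'
from plant import sense, vision, robot
import cv2,numpy as np,pickle
d={}
for n in("top","scene"):
    s=vision.snapshot(n);d[n]=s
    cv2.imwrite(f"pics/{n}0.png",cv2.cvtColor(s["pixels"],cv2.COLOR_RGB2BGR))
    print(n,s["K"].tolist(),np.round(s["R"],3).tolist(),s["t"])
pickle.dump(d,open("d0.pkl","wb"))
s=sense();print(s, robot.tip_extent)
E
```

```text
top [[490.41997181321767, 0.0, 325.30531901901566], [0.0, 490.41997181321767, 204.07450420506234], [0.0, 0.0, 1.0]] [[-0.015, -1.0, -0.001], [-0.998, 0.015, -0.06], [0.06, 0.0, -0.998]] [0.01431561 0.51320664 1.12031672]
scene [[513.2414495709531, 0.0, 318.4140151284118], [0.0, 513.2414495709531, 199.15032416142375], [0.0, 0.0, 1.0]] [[0.505, 0.863, -0.018], [0.488, -0.303, -0.819], [-0.712, 0.404, -0.574]] [-0.25595936 -0.20769215  1.61654502]
{'clock': 0.1, 'joints': array([-1.28551722e+00,  2.07306485e-01,  1.54281100e+00, -4.48553006e-06,
        1.39347734e+00, -1.50475651e-01]), 'qvel': array([ 0.0012029 , -0.00202006, -0.00482125, -0.00053728,  0.00141492,
        0.00057647]), 'tau': array([-2.00748477e-04, -3.71864641e+01, -2.82292342e+01,  7.00965780e-02,
        3.11574270e-02, -5.54964015e-05]), 'tcp_pos': array([ 0.24250597, -0.52058612,  0.215423  ]), 'tool_rot': array([-9.98661469e-04,  9.76357894e-01,  2.16157954e-01, -6.96258532e-05]), 'wrist_force': array([ 0.84013879, -0.1503097 , -0.01480882]), 'wrist_torque': array([ 0.01299978, -0.00670149,  0.00882292]), 'grasp_force': 0.0, 'gripper_width': 1.0035541734658813} 0.011
```

View pics/top0.png

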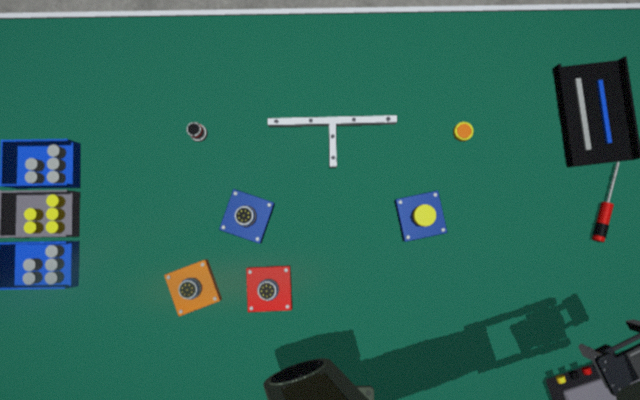

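View pics/scene0.png

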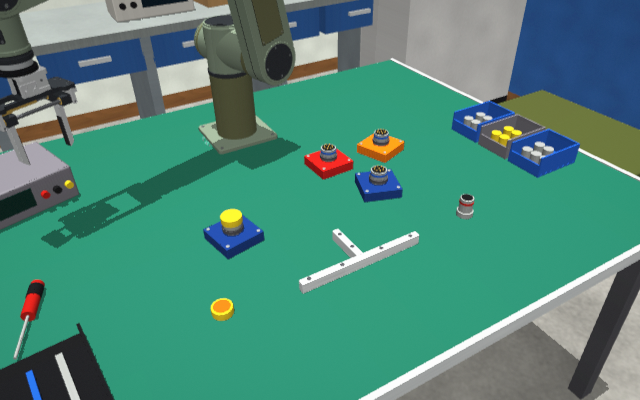

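The top view shows the open blue cradle at about (246,216), the T with its fin/rail junction at (333,121), and the capped cradle at (420,216). The spare connector is at (196,131), the dust cap at (464,131), and the red and orange decoys at (268,289) and (191,287). The scene view shows the open cradle at (379,184) and the T at (360,260).

```bash
cat > h.py <<'E'
import cv2,numpy as np
def ray(s,uv,z):
    uv=np.atleast_2d(uv).astype(float);p=np.c_[uv,np.ones(len(uv))]@np.linalg.inv(s["K"]).T@s["R"]
    c=-s["R"].T@s["t"];k=(z-c[2])/p[:,2];return (c+p*k[:,None])[:,:2]
def biggest(m,box):
    w=np.zeros_like(m);x0,y0,x1,y1=box;w[y0:y1,x0:x1]=m[y0:y1,x0:x1]
    c,_=cv2.findContours(w,cv2.RETR_EXTERNAL,cv2.CHAIN_APPROX_NONE);return max(c,key=cv2.contourArea)[:,0,:]
def masks(s):
    h=cv2.cvtColor(s["pixels"],cv2.COLOR_RGB2HSV)
    blue=cv2.inRange(h,(108,90,40),(130,255,255)); white=cv2.inRange(h,(0,0,150),(180,60,255))
    return blue,white,h
def rect(pts):
    (c,sz,a)=cv2.minAreaRect((pts*1000).astype(np.float32));return np.round(c,1),np.round(sz,1),round(((a+45)%90)-45,2)
def tri(views):  # [(s,uv),...] least squares
    A=[];b=[]
    for s,uv in views:
        d=s["R"].T@np.linalg.inv(s["K"])@np.r_[uv,1];d/=np.linalg.norm(d);c=-s["R"].T@s["t"];P=np.eye(3)-np.outer(d,d);A.append(P);b.append(P@c)
    return np.linalg.lstsq(np.vstack(A),np.hstack(b),rcond=None)[0]
E
python3 - <<'E'
from h import *;import pickle
d=pickle.load(open("d0.pkl","rb"));t,s=d["top"],d["scene"]
for q in(t,s):print("cam",-q["R"].T@q["t"])
b,w,h=masks(t);print(h[230,232],h[213,260],h[121,300])
for n,box in(("open",(210,180,285,250)),("cap",(385,180,455,250))):
    c=biggest(b,box);print(n,rect(ray(t,c,.028)), c.min(0),c.max(0))
    W=ray(t,c,.028); q=cv2.boxPoints(cv2.minAreaRect((W*1000).astype(np.float32)));print(q.round(0).tolist())
c=biggest(w,(255,105,410,175));print("T",rect(ray(t,c,.026)))
W=ray(t,c,.026);print(W.min(0),W.max(0),[cv2.approxPolyDP(c,3,True)[:,0].tolist()])
print("Tpoly",ray(t,cv2.approxPolyDP(c,3,True)[:,0],.026).round(3).tolist())
bs,ws,_=masks(s)
c2=biggest(bs,(345,150,415,210));print("scene open",cv2.approxPolyDP(c2,3,True)[:,0].tolist())
c3=biggest(ws,(290,220,430,300));p=cv2.approxPolyDP(c3,3,True)[:,0];print("sceneT",p.tolist(),ray(s,p,.026).round(3).tolist())
c=biggest(b,(210,180,285,250));print("top open",cv2.approxPolyDP(c,3,True)[:,0].tolist())
for n,q,bx in(("t",t,(200,160,300,270)),("s",s,(335,140,430,220))):
    x0,y0,x1,y1=bx
    cv2.imwrite(f"pics/c{n}.png",cv2.resize(cv2.cvtColor(q["pixels"][y0:y1,x0:x1],cv2.COLOR_RGB2BGR),None,fx=4,fy=4,interpolation=0))
a=cv2.imread("pics/ct.png");e=cv2.imread("pics/cs.png");H=max(a.shape[0],e.shape[0])
f=lambda i:cv2.copyMakeBorder(i,0,H-i.shape[0],0,0,0);cv2.imwrite("pics/cc.png",np.hstack([f(a),f(e)]))
E
```

```text
cam [0.44516091 0.00626728 1.1491249 ]
cam [ 1.38146156 -0.49583639  0.75337856]
[111 161 165] [111 154 172] [106  13 220]
open (array([488.4, 187.2]), array([99. , 96.7]), -19.28) [220 190] [273 242]
[[426.0, 156.0], [518.0, 125.0], [550.0, 218.0], [459.0, 250.0]]
cap (array([ 482.8, -210.4]), array([ 97.1, 100.1]), 11.0) [396 191] [446 240]
[[426.0, -171.0], [445.0, -269.0], [540.0, -250.0], [521.0, -152.0]]
T (array([658.8, -10.9]), array([117. , 299.4]), 0.4)
[ 0.60034025 -0.16020737] [0.71803676 0.13910243] [[[396, 115], [268, 118], [267, 122], [328, 123], [330, 166], [334, 166], [336, 123], [396, 121]]]
Tpoly [[0.717, -0.16], [0.715, 0.137], [0.705, 0.139], [0.701, -0.002], [0.6, -0.005], [0.6, -0.015], [0.701, -0.021], [0.703, -0.16]]
scene open [[390, 170], [381, 176], [370, 171], [355, 174], [364, 200], [400, 196], [401, 188]]
sceneT [[303, 293], [413, 245], [418, 234], [411, 232], [363, 253], [338, 229], [333, 230], [356, 255], [300, 279]] [[0.74, -0.171], [0.738, 0.104], [0.714, 0.137], [0.701, 0.129], [0.703, -0.004], [0.605, -0.005], [0.602, -0.017], [0.701, -0.02], [0.703, -0.157]]
top open [[233, 190], [220, 229], [259, 242], [273, 203]]
```

View pics/cc.png

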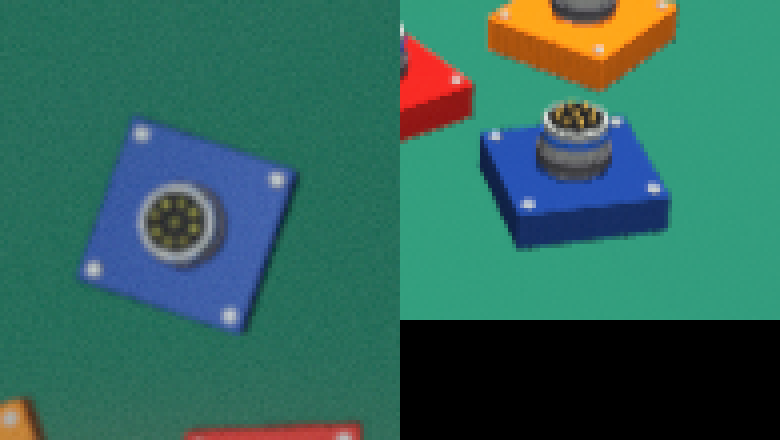

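The crop shows four white screws on each view of the open cradle. In the top view they are at (235.4,193.3), (269,204.8), (223.2,227.4) and (257.4,238.9). In the scene view they are at (398.5,187), (367,191), (389,170.5) and (359,173.5). I'll triangulate these and fit the stop's edges.

```bash
cat > stop.py <<'E'
from h import *
def edges(s,box,z=.026):
    _,w,_=masks(s);return ray(s,biggest(w,box),z)
def fit(P,ax):
    o=1-ax;k=np.polyfit(P[:,o],P[:,ax],1)
    for _ in range(3):
        r=P[:,ax]-np.polyval(k,P[:,o]);P=P[abs(r)<.002+0*r] if (abs(r)<.002).sum()>10 else P;k=np.polyfit(P[:,o],P[:,ax],1)
    return k
E
python3 - <<'E'
from stop import *;import pickle
d=pickle.load(open("d0.pkl","rb"));t,s=d["top"],d["scene"]
T=[(235.4,193.3),(269,204.8),(223.2,227.4),(257.4,238.9)];S=[(398.5,187),(367,191),(389,170.5),(359,173.5)]
P=np.array([tri([(t,a),(s,b)]) for a,b in zip(T,S)]);print("screws",P.round(4).tolist(),P.mean(0))
for n,a,b in (("Tleft",(267.5,120),(415,233.5)),("fin end",(333.5,166),(335.5,229.5)),("Tright",(396.5,118.5),(301,280))):print(n,tri([(t,a),(s,b)]).round(4))
for n,q,box in(("top",t,(255,105,410,175)),("scene",s,(290,220,430,300))):
    W=edges(q,box)
    n1=W[(abs(W[:,0]-.703)<.008)&(abs(W[:,1]+.0115)>.02)&(W[:,1]>-.15)&(W[:,1]<.13)]
    k=fit(n1,0);f=W[(W[:,0]<.69)&(W[:,0]>.608)];l=fit(f[f[:,1]>-.0115],1);r=fit(f[f[:,1]<-.0115],1)
    print(n,"rail face x=",k,"slope deg",-np.degrees(np.arctan(k[0])),"fin L",l,np.polyval(l,.65),"fin R",np.polyval(r,.65),r[0])
b,w,h=masks(t)
m=cv2.inRange(h,(0,150,100),(15,255,255))|cv2.inRange(h,(165,150,100),(180,255,255))
for bx in((235,255,305,320),(155,250,230,325)):print(rect(ray(t,biggest(m,bx),.028)))
E
```

```text
screws [[0.5413, 0.2141, 0.0271], [0.5135, 0.1369, 0.0266], [0.4635, 0.2425, 0.026], [0.4362, 0.1643, 0.0281]] [0.48863696 0.18943715 0.02695392]
Tleft [0.709  0.1362 0.0247]
fin end [ 0.6015 -0.0119  0.0246]
Tright [ 0.7088 -0.1595  0.0295]
top rail face x= [-0.0078603   0.70135745] slope deg 0.45035278672810286 fin L [ 0.02147512 -0.01930975] -0.005350921031439809 fin R -0.01861306180644997 0.02542924605225215
scene rail face x= [-0.00566693  0.70248704] slope deg 0.3246875534736004 fin L [ 0.0211625  -0.01873756] -0.004981939953566375 fin R -0.020432566059013918 0.0070593858149396865
(array([322.9, 138.2]), array([99.3, 99.2]), 1.88)
(array([343.7, 267. ]), array([96.,  6.]), 19.37)
```

Emit:
servo_tool --grip '[0.6,0.6,0.6,0.6,0.6,0.6,0.6,0.6,0.6,0.6]' --pt "0 0 0" --pt "0 0 0" --pt "0 0 0" --pt "0 0 0" --pt "0 0 0" --pt "0 0 0" --pt "0 0 0" --pt "0 0 0" --pt "0 0 0" --pt "0 0 0" --twist '[-1,-2,-3,-4,-5,-6,-7,-8,-9,-10]'

```text
clock: 0.93
tcp_pos: [0.2426, -0.5208, 0.2158]
tool_rot: [-0.001, 0.792, 0.61, 0.0]
wrist_force: [-0.0, 0.3, -0.6]
gripper_width: 0.599
grasp_force: 0.0
```

Cradle: centre about (0.4886, 0.1885), yaw about -19.4°, screw height 27 mm, which agrees with the text. Stop: origin about (0.702, -0.012), yaw about +0.4°. The left corner is the one to use, with home at about (0.652, 0.046). I'm moving to the cradle's left side.

Emit:
servo_tool --grip '[0.6,0.6,0.6,0.6,0.6,0.6,0.6,0.6,0.6,0.6]' --pt "1 0.04 0" --pt "2 0.08 0" --pt "3 0.12 0" --pt "4 0.16 0" --pt "5 0.2 0" --pt "6 0.24 0" --pt "7 0.28 0" --pt "8 0.32 0" --pt "9 0.36 0" --pt "10 0.4 0" --twist '[0,0,0,0,0,0,0,0,0,0]'

```text
clock: 1.77
tcp_pos: [0.3617, -0.1371, 0.2162]
tool_rot: [-0.0, 0.794, 0.608, 0.0]
wrist_force: [0.8, -0.1, -0.7]
gripper_width: 0.596
grasp_force: 0.0
```

Emit:
servo_tool --grip '[0.6,0.6,0.6,0.6,0.6,0.6,0.6,0.6,0.6,0.6]' --pt "1 0.04 0" --pt "2 0.08 0" --pt "3 0.12 0" --pt "4 0.16 0" --pt "5 0.2 0" --pt "6 0.24 0" --pt "7 0.28 0" --pt "8 0.32 0" --pt "9 0.36 0" --pt "10 0.4 0" --twist '[0,0,0,0,0,0,0,-1,-2,-3.06]'

```text
clock: 2.6
tcp_pos: [0.4808, 0.2452, 0.2159]
tool_rot: [-0.0, 0.704, 0.711, -0.0]
wrist_force: [0.7, -2.4, -0.9]
gripper_width: 0.599
grasp_force: 0.0
```

Emit:
servo_tool --grip '[0.6,0.6,0.6,0.6,0.6,0.6,0.6,0.6,0.6,0.6]' --pt "0.75 0.2 0" --pt "1.45 0.35 0.5" --pt "1.45 0.35 1.3" --pt "1.45 0.35 2.1" --pt "1.45 0.35 2.9" --pt "1.45 0.35 3.6" --pt "1.45 0.35 4.3" --pt "1.45 0.35 4.7" --pt "1.45 0.35 4.95" --pt "1.45 0.35 4.95" --twist '[0,0,0,0,0,0,0,0,0,0]'

```text
clock: 3.43
tcp_pos: [0.4924, 0.3001, 0.0154]
tool_rot: [-0.001, 0.705, 0.709, -0.003]
wrist_force: [0.3, -1.0, -0.8]
gripper_width: 0.599
grasp_force: 0.0
```

Emit:
servo_tool --grip '[0.6,0.6,0.6,0.6,0.6,0.6,0.6,0.6,0.6,0.6]' --pt "-0.3 0 0" --pt "-0.6 0 0" --pt "-0.8 0 0" --pt "-1.0 0 0" --pt "-1.15 0 0" --pt "-1.3 0 0" --pt "-1.45 0 0" --pt "-1.6 0 0" --pt "-1.75 0 0" --pt "-1.9 0 0" --twist '[0,0,0,0,0,0,0,0,0,0]'

```text
clock: 4.27
tcp_pos: [0.4949, 0.2247, 0.0184]
tool_rot: [-0.0, 0.705, 0.709, -0.0]
wrist_force: [-1.7, 3.6, 2.0]
gripper_width: 0.6
grasp_force: 1.7
```

```bash
cat > look.py <<'E'
from plant import sense,vision
from h import *
import sys
for n in("top","scene"):
    s=vision.snapshot(n)
    b,_,_=masks(s)
    if n=="top":
        c=biggest(b,(205,90,378,290));print(rect(ray(s,c,.028)))
    im=cv2.cvtColor(s["pixels"],cv2.COLOR_RGB2BGR)
    if len(sys.argv)>1: cv2.imwrite(f"pics/{n}{sys.argv[1]}.png",im)
s=sense();print(s["clock"],s["tcp_pos"].round(4),s["wrist_force"].round(1))
E
python3 look.py 1
```

```text
(array([499.1, 159.6]), array([101.1,  97.8]), -6.22)
4.3667 [0.4951 0.2236 0.0181] [0.7 0.1 0.1]
```

The push works: the cradle is turning into line (-6°) at low force. I'm continuing.

Emit:
servo_tool --grip '[0.6,0.6,0.6,0.6,0.6,0.6,0.6,0.6,0.6,0.6]' --pt "-0.2 0 0" --pt "-0.4 0 0" --pt "-0.6 0 0" --pt "-0.8 0 0" --pt "-1.0 0 0" --pt "-1.2 0 0" --pt "-1.4 0 0" --pt "-1.55 0 0" --pt "-1.7 0 0" --pt "-1.8 0 0" --twist '[0,0,0,0,0,0,0,0,0,0]'

```text
clock: 5.2
tcp_pos: [0.4955, 0.1523, 0.0184]
tool_rot: [-0.0, 0.706, 0.709, -0.0]
wrist_force: [1.0, 1.6, -1.5]
gripper_width: 0.6
grasp_force: 1.1
```

Emit:
servo_tool --grip '[0.6,0.6,0.6,0.6,0.6,0.6,0.6,0.6,0.6,0.6]' --pt "-0.1 0 0" --pt "-0.2 0 0" --pt "-0.3 0 0" --pt "-0.4 0 0" --pt "-0.5 0 0" --pt "-0.6 0 0" --pt "-0.65 0 0" --pt "-0.7 0 0" --pt "-0.7 0 0" --pt "-0.7 0 0" --twist '[0,0,0,0,0,0,0,0,0,0]'

```text
clock: 6.03
tcp_pos: [0.4959, 0.1246, 0.0187]
tool_rot: [0.0, 0.705, 0.709, -0.0]
wrist_force: [0.9, 0.6, 0.2]
gripper_width: 0.598
grasp_force: 0.0
```

```bash
python3 look.py 2
```

```text
(array([505.1,  53.2]), array([97.8, 76.1]), 1.28)
6.1333 [0.496  0.1248 0.0187] [-0.5 -1.1  0.1]
```

View pics/scene2.png

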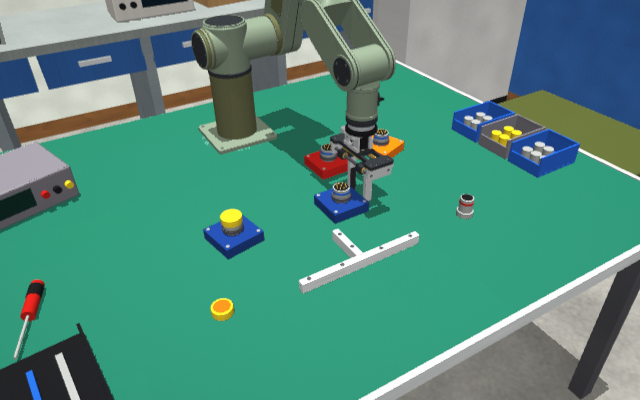

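The scene view shows the cradle clear of the fin and square. The gripper is on its left side, and the other items are untouched. Next I go over to the robot-side face.

Emit:
servo_tool --grip '[0.6,0.6,0.6,0.6,0.6,0.6,0.6,0.6,0.6,0.6]' --pt "0.4 0 0" --pt "0.6 0 -0.5" --pt "0.6 0 -1.3" --pt "0.6 0 -2.1" --pt "0.6 0 -2.8" --pt "0.2 -0.4 -2.8" --pt "-0.2 -0.8 -2.8" --pt "-0.6 -1.2 -2.8" --pt "-1.0 -1.5 -2.8" --pt "-1.5 -1.78 -2.8" --twist '[0,0,0,1,2,3,4,5.2,6.4,7.6]'

```text
clock: 6.97
tcp_pos: [0.4239, 0.0644, 0.1307]
tool_rot: [0.0, 0.899, 0.439, 0.0]
wrist_force: [-0.4, -0.4, 0.4]
gripper_width: 0.602
grasp_force: 0.0
```

Emit:
servo_tool --grip '[0.6,0.6,0.6,0.6,0.6,0.6,0.6,0.6,0.6,0.6]' --pt "0 0 0" --pt "0 0 0" --pt "0 0 0" --pt "0 0 0" --pt "0 0 0" --pt "0 0 0" --pt "0 0 0" --pt "0 0 0" --pt "0 0 0" --pt "0 0 0" --twist '[1.2,2.4,3.6,4.8,6,7.2,8.4,9.4,10.4,10.4]'

```text
clock: 7.8
tcp_pos: [0.4248, 0.0646, 0.1306]
tool_rot: [0.0, 1.0, 0.002, 0.0]
wrist_force: [-0.0, -0.2, 0.1]
gripper_width: 0.597
grasp_force: 0.0
```

```bash
python3 look.py 3; python3 -c "
from plant import sense;s=sense();print(s['tool_rot'],s['joints'].round(2))"
```

```text
(array([510.1,  64.7]), array([96.4, 89.4]), -0.52)
7.9 [0.4248 0.0647 0.1306] [ 0.8 -0.2 -1.3]
[1.77047757e-04 9.99993700e-01 3.54202448e-03 1.48937292e-04] [-0.05 -0.01  1.97 -0.    1.18  1.51]
```

Emit:
servo_tool --grip '[0.6,0.6,0.6,0.6,0.6,0.6,0.6,0.6,0.6,0.6]' --pt "0 0 0.7" --pt "0 0 1.4" --pt "0 0 2.1" --pt "0 0 2.6" --pt "0 0 2.8" --pt "0 0 2.8" --pt "0.2 0 2.8" --pt "0.4 0 2.8" --pt "0.55 0 2.8" --pt "0.7 0 2.8" --twist '[0,0,0,0,0,0,0,0,0,0]'

```text
clock: 8.73
tcp_pos: [0.4533, 0.0649, 0.0195]
tool_rot: [0.0, 1.0, 0.003, -0.0]
wrist_force: [-5.4, -0.2, 2.3]
gripper_width: 0.601
grasp_force: 2.4
```

Emit:
servo_tool --grip '[0.6,0.6,0.6,0.6,0.6,0.6,0.6,0.6,0.6,0.6]' --pt "0.2 0 0" --pt "0.4 0 0" --pt "0.6 0 0" --pt "0.8 0 0" --pt "1.0 0 0" --pt "1.2 0 0" --pt "1.4 0 0" --pt "1.6 0 0" --pt "1.8 0 0" --pt "2.0 0 0" --twist '[0,0,0,0,0,0,0,0,0,0]'

```text
clock: 9.57
tcp_pos: [0.5335, 0.0653, 0.0184]
tool_rot: [-0.0, 1.0, 0.002, -0.0]
wrist_force: [-4.7, 0.6, 4.1]
gripper_width: 0.598
grasp_force: 2.4
```

Emit:
servo_tool --grip '[0.6,0.6,0.6,0.6,0.6,0.6,0.6,0.6,0.6,0.6]' --pt "0.2 0 0" --pt "0.4 0 0" --pt "0.6 0 0" --pt "0.75 0 0" --pt "0.9 0 0" --pt "1.0 0 0" --pt "1.1 0 0" --pt "1.2 0 0" --pt "1.25 0 0" --pt "1.25 0 0" --twist '[0,0,0,0,0,0,0,0,0,0]'

```text
clock: 10.4
tcp_pos: [0.5837, 0.0655, 0.0184]
tool_rot: [0.0, 1.0, 0.002, 0.001]
wrist_force: [-1.4, 0.2, 0.1]
gripper_width: 0.601
grasp_force: 0.7
```

```bash
python3 look.py 4
```

```text
Traceback (most recent call last):
  File "look.py", line 8, in <module>
    c=biggest(b,(205,90,378,290));print(rect(ray(s,c,.028)))
  File "h.py", line 7, in biggest
    c,_=cv2.findContours(w,cv2.RETR_EXTERNAL,cv2.CHAIN_APPROX_NONE);return max(c,key=cv2.contourArea)[:,0,:]
                                                                           ~~~^^^^^^^^^^^^^^^^^^^^^^^
ValueError: max() iterable argument is empty
```

The arm hides the cradle from the top camera, so I'll creep the last ~10 mm by force.

Emit:
servo_tool --grip '[0.6,0.6,0.6,0.6,0.6,0.6,0.6,0.6,0.6,0.6]' --pt "0.03 0 0" --pt "0.06 0 0" --pt "0.09 0 0" --pt "0.12 0 0" --pt "0.15 0 0" --pt "0.17 0 0" --pt "0.19 0 0" --pt "0.21 0 0" --pt "0.22 0 0" --pt "0.22 0 0" --twist '[0,0,0,0,0,0,0,0,0,0]'

```text
clock: 11.28
tcp_pos: [0.5905, 0.0656, 0.0184]
tool_rot: [-0.0, 1.0, 0.002, -0.001]
wrist_force: [-6.6, -0.3, 5.2]
gripper_width: 0.604
grasp_force: 3.3
```

Emit:
servo_tool --grip '[0.6,0.6,0.6,0.6,0.6,0.6,0.6,0.6,0.6,0.6]' --pt "0.01 0 0" --pt "0.02 0 0" --pt "0.03 0 0" --pt "0.04 0 0" --pt "0.05 0 0" --pt "0.05 0 0" --pt "0.05 0 0" --pt "0.05 0 0" --pt "0.05 0 0" --pt "0.05 0 0" --twist '[0,0,0,0,0,0,0,0,0,0]'

```text
clock: 12.12
tcp_pos: [0.5905, 0.0656, 0.018]
tool_rot: [0.0, 1.0, 0.002, -0.003]
wrist_force: [-10.2, -0.1, 7.3]
gripper_width: 0.6
grasp_force: 5.3
```

Emit:
servo_tool --grip '[0.6,0.6,0.6,0.6,0.6,0.6,0.6,0.6,0.6,0.6]' --pt "0.02 0 0" --pt "0.04 0 0" --pt "0.06 0 0" --pt "0.08 0 0" --pt "0.1 0 0" --pt "0.1 0 0" --pt "0.1 0 0" --pt "0.1 0 0" --pt "0.1 0 0" --pt "0.1 0 0" --twist '[0,0,0,0,0,0,0,0,0,0]'

```text
clock: 12.95
tcp_pos: [0.5905, 0.0657, 0.0174]
tool_rot: [0.0, 1.0, 0.003, -0.008]
wrist_force: [-18.3, -0.7, 14.1]
gripper_width: 0.603
grasp_force: 9.2
```

Emit:
servo_tool --grip '[0.6,0.6,0.6,0.6,0.6,0.6,0.6,0.6,0.6,0.6]' --pt "-0.5 0 0" --pt "-0.9 0 0" --pt "-0.9 0 -0.8" --pt "-0.9 0 -1.7" --pt "-0.9 0 -2.6" --pt "-0.9 -0.5 -2.8" --pt "-0.4 -1.0 -2.8" --pt "0.2 -1.5 -2.8" --pt "0.7 -2.0 -2.8" --pt "1.2 -2.4 -2.8" --twist '[0,0,0,-1,-2,-3,-4.2,-5.4,-6.6,-7.8]'

```text
clock: 13.78
tcp_pos: [0.6481, 0.1636, 0.1315]
tool_rot: [0.0, 0.941, 0.339, 0.003]
wrist_force: [-0.6, -1.0, 0.2]
gripper_width: 0.602
grasp_force: 0.0
```

Emit:
servo_tool --grip '[0.6,0.6,0.6,0.6,0.6,0.6,0.6,0.6,0.6,0.6]' --pt "0 0 0" --pt "0 0 0" --pt "0 0 0" --pt "0 0 0" --pt "0 0 0" --pt "0 0 0" --pt "0 0 0" --pt "0 0 0" --pt "0 0 0" --pt "0 0 0" --twist '[-1.2,-2.4,-3.6,-4.8,-6,-7.2,-8.4,-9.4,-10.2,-10.2]'

```text
clock: 14.62
tcp_pos: [0.6469, 0.162, 0.1309]
tool_rot: [0.001, 0.705, 0.709, 0.002]
wrist_force: [-0.1, -0.9, -0.2]
gripper_width: 0.599
grasp_force: 0.0
```

```bash
sed -i 's/^        c=.*/        pass/' look.py; python3 look.py 5;python3 - <<'E'
import cv2,numpy as np
a=cv2.imread("pics/top5.png")[60:260,180:480];b=cv2.imread("pics/scene5.png")[150:350,200:500]
cv2.imwrite("pics/v5.png",cv2.resize(np.vstack([a,b]),None,fx=1.5,fy=1.5))
E
```

```text
14.7167 [0.6463 0.1619 0.1308] [-0.3  0.6  1.3]
```

View pics/v5.png

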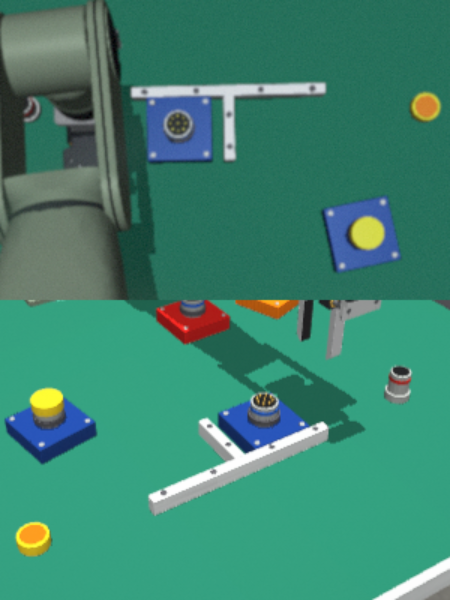

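The crop shows the cradle flush to the rail with about an 18 mm gap to the fin. I'll close that gap from the left.

Emit:
servo_tool --grip '[0.6,0.6,0.6,0.6,0.6,0.6,0.6,0.6,0.6,0.6]' --pt "0 0 0.8" --pt "0 0 1.6" --pt "0 0 2.4" --pt "0 0 2.8" --pt "0 0 2.8" --pt "-0.2 0 2.8" --pt "-0.4 0 2.8" --pt "-0.6 0 2.8" --pt "-0.75 0 2.8" --pt "-0.85 0 2.8" --twist '[0,0,0,0,0,0,0,0,0,0]'

```text
clock: 15.55
tcp_pos: [0.6465, 0.1265, 0.0202]
tool_rot: [0.001, 0.706, 0.708, 0.001]
wrist_force: [0.9, 0.0, 0.6]
gripper_width: 0.6
grasp_force: 0.0
```

Emit:
servo_tool --grip '[0.6,0.6,0.6,0.6,0.6,0.6,0.6,0.6,0.6,0.6]' --pt "-0.05 0 0" --pt "-0.1 0 0" --pt "-0.15 0 0" --pt "-0.2 0 0" --pt "-0.25 0 0" --pt "-0.3 0 0" --pt "-0.33 0 0" --pt "-0.36 0 0" --pt "-0.38 0 0" --pt "-0.38 0 0" --twist '[0,0,0,0,0,0,0,0,0,0]'

```text
clock: 16.38
tcp_pos: [0.6453, 0.1124, 0.0183]
tool_rot: [0.0, 0.705, 0.709, -0.0]
wrist_force: [0.6, 4.6, 2.4]
gripper_width: 0.6
grasp_force: 2.0
```

Emit:
servo_tool --grip '[0.6,0.6,0.6,0.6,0.6,0.6,0.6,0.6,0.6,0.6]' --pt "-0.02 0 0" --pt "-0.04 0 0" --pt "-0.06 0 0" --pt "-0.08 0 0" --pt "-0.1 0 0" --pt "-0.12 0 0" --pt "-0.14 0 0" --pt "-0.15 0 0" --pt "-0.15 0 0" --pt "-0.15 0 0" --twist '[0,0,0,0,0,0,0,0,0,0]'

```text
clock: 17.22
tcp_pos: [0.6452, 0.1064, 0.0183]
tool_rot: [-0.0, 0.705, 0.709, -0.0]
wrist_force: [0.1, 3.9, 3.2]
gripper_width: 0.599
grasp_force: 1.8
```

Emit:
servo_tool --grip '[0.6,0.6,0.6,0.6,0.6,0.6,0.6,0.6,0.6,0.6]' --pt "-0.02 0 0" --pt "-0.04 0 0" --pt "-0.06 0 0" --pt "-0.08 0 0" --pt "-0.1 0 0" --pt "-0.12 0 0" --pt "-0.14 0 0" --pt "-0.15 0 0" --pt "-0.15 0 0" --pt "-0.15 0 0" --twist '[0,0,0,0,0,0,0,0,0,0]'

```text
clock: 18.05
tcp_pos: [0.645, 0.1061, 0.0184]
tool_rot: [-0.003, 0.705, 0.709, 0.003]
wrist_force: [0.3, 16.1, 2.4]
gripper_width: 0.598
grasp_force: 8.2
```

Emit:
servo_tool --grip '[0.6,0.6,0.6,0.6,0.6,0.6,0.6,0.6,0.6,0.6]' --pt "-0.02 0 0" --pt "-0.04 0 0" --pt "-0.06 0 0" --pt "-0.08 0 0" --pt "-0.1 0 0" --pt "-0.1 0 0" --pt "-0.1 0 0" --pt "-0.1 0 0" --pt "-0.1 0 0" --pt "-0.1 0 0" --twist '[0,0,0,0,0,0,0,0,0,0]'

```text
clock: 18.88
tcp_pos: [0.645, 0.1059, 0.0184]
tool_rot: [-0.005, 0.705, 0.709, 0.005]
wrist_force: [0.8, 24.4, 1.0]
gripper_width: 0.603
grasp_force: 12.7
```

Force is up and the position has stalled at y 0.106, so the cradle is home against the fin. I'm backing off, rising and moving aside to verify.

Emit:
servo_tool --grip '[0.6,0.6,0.6,0.6,0.6,0.6,0.6,0.6,0.6,0.6]' --pt "0.3 0 0" --pt "0.6 0 0" --pt "1.2 0 0" --pt "1.6 0 -0.5" --pt "1.6 0 -1.3" --pt "1.6 0 -2.1" --pt "1.6 0 -2.9" --pt "1.6 0 -3.7" --pt "1.6 -0.5 -4.2" --pt "1.6 -1.0 -4.5" --twist '[0,0,0,0,0,0,0,0,0,0]'

```text
clock: 19.72
tcp_pos: [0.607, 0.1589, 0.2018]
tool_rot: [0.003, 0.706, 0.708, 0.001]
wrist_force: [-0.2, 0.5, 0.4]
gripper_width: 0.598
grasp_force: 0.0
```

Emit:
servo_tool --grip '[0.6,0.6,0.6,0.6,0.6,0.6,0.6,0.6,0.6,0.6]' --pt "0.5 -0.5 0" --pt "1 -1 0" --pt "1.5 -1.5 0" --pt "2 -2 0" --pt "2.5 -2.5 0" --pt "3 -3 0" --pt "3.5 -3.5 0" --pt "4 -3.5 0" --pt "4 -3.5 0" --pt "4 -3.5 0" --twist '[0,0,0,0,0,0,0,0,0,0]'

```text
clock: 20.55
tcp_pos: [0.4643, 0.3191, 0.1979]
tool_rot: [0.001, 0.705, 0.709, -0.001]
wrist_force: [-0.4, -0.7, -0.4]
gripper_width: 0.598
grasp_force: 0.0
```

```bash
python3 - <<'E'
from plant import vision,sense
from stop import *
import pickle;d0=pickle.load(open("d0.pkl","rb"))
t=vision.snapshot("top");s=vision.snapshot("scene")
a=cv2.cvtColor(t["pixels"],cv2.COLOR_RGB2BGR)[90:190,240:420];b=cv2.cvtColor(s["pixels"],cv2.COLOR_RGB2BGR)[200:300,270:450]
cv2.imwrite("pics/v6.png",cv2.resize(np.vstack([a,b]),None,fx=3,fy=3,interpolation=cv2.INTER_NEAREST))
bl,_,_=masks(t);c=biggest(bl,(250,100,345,200));print("cradle",rect(ray(t,c,.028)))
W=ray(t,c,.028);print(W.min(0),W.max(0))
for n,q in(("before",d0["top"]),("now",t)):
    bm,_,h=masks(q);y=cv2.inRange(h,(10,120,120),(32,255,255))
    print(n,rect(ray(q,biggest(bm,(385,180,455,250)),.028)),rect(ray(q,biggest(y,(445,110,485,150)),.018)))
    sat=cv2.inRange(h,(0,0,0),(180,90,255))
    print(rect(ray(q,biggest(sat,(180,115,215,147)),.03)))
s_=sense();print(s_["clock"],s_["tcp_pos"])
E
```

```text
cradle (array([648.7,  47.1]), array([ 97.1, 100.1]), -0.85)
[ 0.59802188 -0.00215626] [0.6984463  0.09504145]
before (array([ 482.8, -210.4]), array([ 97.1, 100.1]), 11.0) (array([ 679.7, -317.2]), array([39.4, 41.8]), 43.95)
(array([684.7, 302.6]), array([46.5, 44.3]), -0.85)
now (array([ 482.6, -210.4]), array([ 97.5, 100.1]), 10.89) (array([ 679.7, -317.2]), array([39.4, 41.8]), 43.95)
(array([684.7, 302.6]), array([46.5, 44.3]), -0.85)
20.65 [0.46482205 0.31840427 0.19799695]
```

View pics/v6.png

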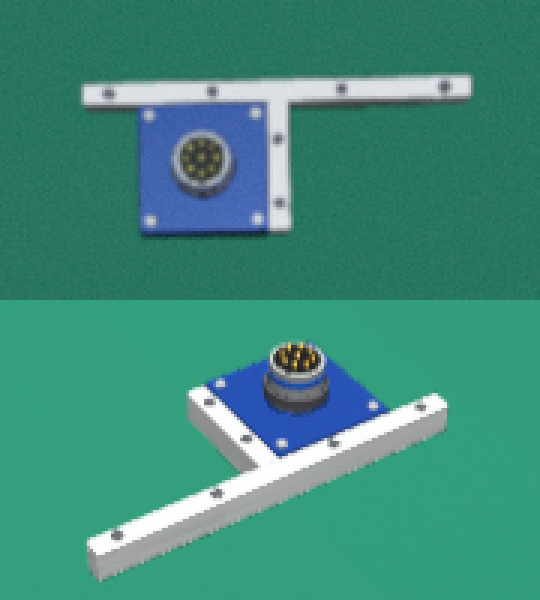

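The crop shows the cradle's far face against the rail (crop row ~104) and its right face against the fin (column ~268). The screw rows are parallel to the rail, at about 1.3° each in the image. The capped cradle, dust cap and spare connector have not moved, and the arm is clear.

```bash
python3 -c "
from plant import robot;print(robot.sign_off())"
```

```text
the job is handed in; nothing more can be done
None
```

I pushed the open-connector cradle into the T's left inside corner, and the last pictures show it flush against both rail and fin with nothing else moved; I handed the job in at about 21 s, and no verdict came back.

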